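# Start the dryer from the laundry counter console

## Robot

A 7-joint arm with a two-finger parallel gripper is mounted at the origin on the work surface. World frame = base frame: x ahead of the robot, y to its left, z up, the work surface at z = 0. Lengths are in m, angles in rad, forces in N, time in s.
With the tool pointing down it reaches from about 0.425 to 0.875 m from the base axis. Payload 8.4 kg.
Tool frame: the origin (TCP) lies at the very end of the fingers, on their centre line; the grasp point (between the pads) lies 19 mm behind it (arm.tcp_to_grasp is the distance from the TCP to the grasp point, in m); z points along the fingers, y is the line along which they close (so a half turn about z gives the same grasp; the last joint's range is limited). The gripper opens to 85 mm and grips with 20 to 120 N. Pads are 22 mm wide; open, the fingers measure 114 mm over their backs; the gripper's body (76 mm by 85 mm) begins 54 mm behind the grasp point. The pads swing forward as they close: fully open they stand 13 mm farther back than shut.
Start: joints at [1.219, 0.333, 0.04, 1.465, -0.013, 1.343, -0.059], TCP at [0.163, -0.629, 0.195] pointing down, gripper open.
Joint ranges: [-2.58, 2.58], [-0.38, 2.09], [-1.3, 1.39], [0.25, 2.4], [-1.5, 4.64], [0.08, 2.09], [-2.65, 2.65]. Speed limits (rad/s): [2.22, 2.22, 2.79, 2.79, 3.14, 3.14, 3.14].

## Interface

Orientations are given as a rotation vector (axis times angle).
In Python, from bench import sensors, cams, arm gives the robot as it stands.
- The arm moves only by the shell command python3 -m jog 'ROWS'. ROWS is text: rows parted by semicolons, each of 5 numbers parted by spaces: the shift along the tool's x, y, z in cm, then the turn about the tool's z in rad, then the gripper command: -1 is fully open, 1 is shut, values between are in proportion. A call has exactly 10 rows; each row shifts and turns the commanded pose from where the row before left it, along the tool's axes as they then stand; what a row does not reach is not made up. A row lasts 1/10 s, in which the tool goes at most 50 mm and 8.59 degrees, less where a joint would pass 70% of its speed; a pose out of reach is approached as far as the arm can. A call is refused whole if a number of a shift passes 5 or a number of a turn 0.15, either way. A call with a gripper value outside its range is refused whole. The fingers move at their own pace and stop on an object; the grip force is fixed at half the most. Time passes only in rows, so rows that do not move let the fingers close, or fill a call up. It gives the time, the measured TCP pose, the force, the opening and the grip force at its end, in the units of the state.
- sensors.get_state(): the state, without advancing time (a new reading comes with each control period).
- cams.snapshot(name): name is "scene" or "top" or "wrist"; returns a dict with "img" (384x512x3 uint8, red, green, blue), "z_map" (384x512 float32, m along the optical axis (not along the pixel's ray), 0 where there is no reading), "fov_y" (degrees; the focal length in pixels is half the picture's height over the tangent of half this angle, whatever the lens; pixels are square), "cx", "cy" (the principal point, pixels), "pose" (4x4, takes a point from camera to world coordinates). Camera axes: x right, y up, looking along -z (the intrinsics and any distortion apply to the point x, -y, -z); pixel columns grow to the right and rows downward; lengths in m; the calibration is good to about 2 mm. A picture is of the moment at which its call begins.
- arm.finish_job(): hands the job in; it is judged then, once.
The state is a dict: "t": time; "joint_pos": joint angles; "joint_velocities": joint speeds; "effort": joint torques, N m; "ee_pos": TCP position; "eef_rot": TCP orientation; "ft_force": force on the tool from outside, world axes, zero at the start; "moment": the same for the moment, N m; "gripper_width": opening from 0.0 (shut) to 1.0 (fully open); "finger_force": force on a finger pad.
Only numpy, scipy, OpenCV 4.12 (cv2) and the standard library are available. Lean on these libraries where they do the work, as an engineer would, in place of code of your own. Each camera call takes 0.05 s, during which the arm holds its last target. There are 200 camera calls.

## Task

Start the dryer from the counter: first switch the console on by pressing the ribbed end of its rocker fully down, then press the square key all the way in until it stays down, and last press the mushroom button on the little start box fully down and keep it pressed: finish while still holding it down. Only press: leave the round and the long key unpressed, do not pick up or push the start box about, and leave the things standing around where they are.

Things in the scene. Friction and masses are not known exactly. Their poses are not given: they have to be found in the camera images.
- console: White console fixed on the counter, left or right half; 200 (x) x 330 (y) x 60 mm high; origin under its centre, yaw within 0.22 rad. On its flat top, at local x = -40 mm, four dark bezels 4 mm high stand in a row along y, 75 mm apart: rocker, square, round and long key, order varies, all light grey plastic, square with the console. The strip behind (local x > 15 mm) has an 82 mm high card reader.
- rocker (a joint): Tilt of the rocker in rad: about -0.2 off (ribbed end up), +0.2 on (ribbed end fully down). It stays where it is left, and needs about 2 N pressed at the rib. Counts as on above 0.14.
- rocker_rib (a point): Middle of the top of the rib, moving with the rocker: a light grey plate 76 mm long (console x), 30 mm wide, pivoted at its middle. The rib, 8 mm wide, 5 mm proud, crosses it 32 mm from the pivot, at the end facing the robot (console -x). The rib top is about 85 mm above the counter when off and sinks about 13 mm to on.
- square_key (a joint): Travel of the square key in m: 0 up, 0.008 fully in. It latches: it stays where it is pushed to; takes about 3 N. Counts as in above 0.006.
- square_key_top (a point): Centre of the top of the square key, 30 x 30 mm, moving with it; 76 mm above the counter when up. Its bezel is 42 mm square.
- round_key (a joint): Travel of the round key, as for the square key; starts at 0 and must stay up (below 0.003).
- round_key_top (a point): Centre of the top of the round key, 34 mm across; 76 mm above the counter.
- long_key (a joint): Travel of the long key, as for the square key; starts at 0 and must stay up (below 0.003).
- long_key_top (a point): Centre of the top of the long key, 56 mm (along the console's x) x 18 mm; 76 mm above the counter.
- start_box: Small white start box standing loose on the counter on rubber feet, 70 x 70 x 50 mm high, about 0.8 kg, beside the console on the other half of the counter; origin at the centre of its underside.
- start_button (a joint): Travel of the spring mushroom button on the start box in m: 0 up, 0.007 fully down; 1.6 N to start moving, 4.7 N fully down, springs back up when let go. Counts as down above 0.005.
- start_top (a point): Centre of the top of the light grey mushroom button, 40 mm across, in the middle of the start box's top; moves with it; 72 mm above the counter when up.
- token_cup: White cup, 60 mm across, 50 mm high, loose on the strip of the console behind the keys; origin at the centre of its underside. Leave it.
- token_stack: Stack of brass tokens, 28 mm across, 22 mm high, beside the cup on the console; origin at the centre of its underside. Leave it.
- spray_bottle: White bottle 52 mm across, 150 mm high, about 110 mm behind the start box; origin at the centre of its underside. Leave it.
- powder_jar: Clear jar 60 mm across, 65 mm high, about 110 mm in front of the start box; origin at the centre of its underside. Leave it.
- brush: Wooden clothes brush, 150 x 44 x 34 mm high, bristles down, on the counter across the front of the console; origin under its middle, x along its length. Leave it.
- sheet_box: Cardboard box 60 x 130 x 90 mm high behind the console; origin at the centre of its underside. Leave it.
- clothes_peg: Wooden clothes peg 75 x 12 x 13 mm lying on the counter near the middle of the counter, between console and start box; origin at the centre of its underside. Leave it.
Mind the look-alikes: they are no part of the job. Several things have the shape of the brush; the one meant has the colours described above.

How it is judged:
By the outcome, as a careful person would: the job done as asked, in the order asked, and still so for the second after the job is handed in, while the arm keeps its last pose, push and grip.
It also fails if it takes over 48 s, if anything falls off the work surface, if the arm or the gripper's body presses on something with over 40 N, if the wrist force passes 120 N, or if a joint passes its speed limit or range.

## Working session

There is one attempt and no reset: what is moved stays moved. The work goes in short steps, Python scripts to look and compute and a shell command to move; the robot and the scene stay as the last step left them, time stands still between calls to the robot, and variables do not carry over. Pictures are saved under pics/ and viewed, at most 10 in all, crops included, and the job is handed in when it is done.

```bash
mkdir -p pics; cat > h.py <<'E'
import numpy as np,cv2
from bench import sensors,cams,arm
def snap(n):
    s=cams.snapshot(n); np.savez(f'{n}.npz',**{k:v for k,v in s.items()}); return s
def pts(s):
    z=s['z_map'];H,W=z.shape;f=H/2/np.tan(np.radians(s['fov_y'])/2)
    u,v=np.meshgrid(np.arange(W),np.arange(H))
    P=np.stack([(u-s['cx'])/f*z,-(v-s['cy'])/f*z,-z],-1)
    return P@s['pose'][:3,:3].T+s['pose'][:3,3]
E
python3 - <<'E'
from h import *
a=snap('top');b=snap('scene')
print({k:a[k] for k in a if k not in('img','z_map')},b['pose'],b['fov_y'],b['cx'],b['cy'])
cv2.imwrite('pics/top.png',cv2.resize(a['img'][:,:,::-1],(800,600),interpolation=cv2.INTER_CUBIC))
cv2.imwrite('pics/scene.png',cv2.resize(b['img'][:,:,::-1],(800,600)))
print(sensors.get_state())
E
```

```text
{'fov_y': 47.295575934108356, 'cx': 254.68531243321192, 'cy': 198.99186551070107, 'pose': array([[-6.81555428e-03,  9.80527321e-01, -1.96264416e-01,
         3.67935430e-01],
       [-9.99976744e-01, -6.73131164e-03,  1.09628030e-03,
        -3.38468745e-02],
       [-2.46184163e-04,  1.96267324e-01,  9.80550395e-01,
         1.08854778e+00],
       [ 0.00000000e+00,  0.00000000e+00,  0.00000000e+00,
         1.00000000e+00]])} [[ 0.65644223 -0.39615081  0.64198765  1.19815447]
 [ 0.75416089  0.36495922 -0.54593599 -0.59239681]
 [-0.01802633  0.84253742  0.53833609  0.63405867]
 [ 0.          0.          0.          1.        ]] 47.96767687183183 256.4831099726509 187.5546926613558
{'t': 0.1, 'joint_pos': array([ 1.21878026,  0.3338723 ,  0.03985771,  1.46618174, -0.01341351,
        1.34330146, -0.05849622]), 'joint_velocities': array([-0.00036743, -0.0014715 , -0.00040589, -0.00381468, -0.00062918,
        0.00031944, -0.00039029]), 'effort': array([ 5.02090887e-03, -6.60006309e+01,  1.37102276e+00, -4.06468534e+01,
        1.71066035e-02,  9.00063955e-03, -1.52396888e-05]), 'ee_pos': array([ 0.16245492, -0.62888755,  0.19418984]), 'eef_rot': array([-3.11506562e+00, -3.95879956e-01,  4.24578326e-04]), 'ft_force': array([-0.53435523,  0.76209121, -0.03276174]), 'moment': array([0.00397968, 0.03026689, 0.01570229]), 'finger_force': 0.0, 'gripper_width': 1.0021499632714688}
```

View pics/top.png

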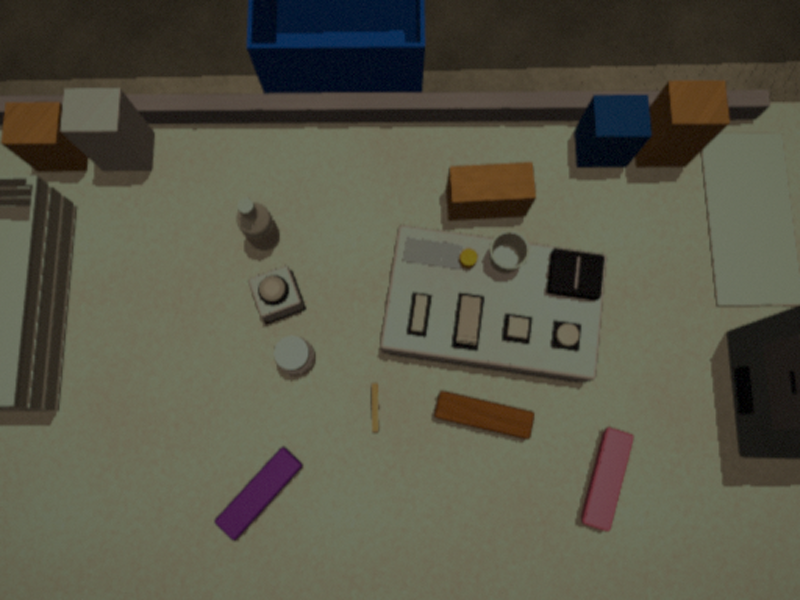

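View pics/scene.png

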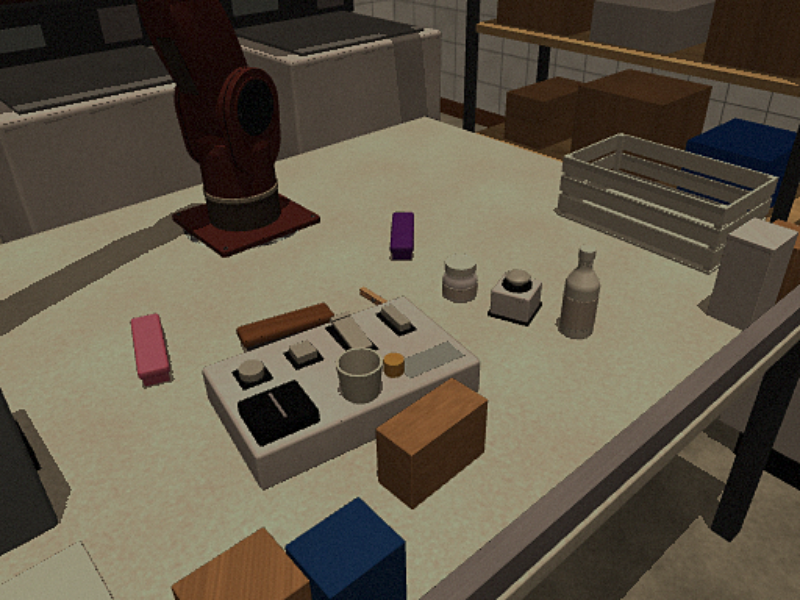

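The top view shows, left to right at 800x600: long key (420,313), rocker (468,320), square (517,327), round (567,334). The start button is at (272,289). The bottle (256,225) and the jar (293,355) stand behind and in front of the start box. The scene view confirms this order. Next I measure them.

```bash
cat >> h.py <<'E'
def ray(s,u,v,h):
    f=s['img'].shape[0]/2/np.tan(np.radians(s['fov_y'])/2)
    d=s['pose'][:3,:3]@np.array([(u-s['cx'])/f,-(v-s['cy'])/f,-1.]);o=s['pose'][:3,3]
    return o+d*(h-o[2])/d[2]
E
python3 - <<'E'
from h import *
s=dict(np.load('top.npz'));P=pts(s);k=.64
hsv=cv2.cvtColor(s['img'],cv2.COLOR_RGB2HSV);V=hsv[:,:,2]
print('table z',np.median(P[250:300,200:260,2][s['z_map'][250:300,200:260]>0]))
dark=(V<60).astype(np.uint8);R=np.zeros_like(dark);R[int(275*k):int(365*k),int(395*k):int(590*k)]=1
R[:180,350:]=0
cs,_=cv2.findContours(dark*R,cv2.RETR_EXTERNAL,cv2.CHAIN_APPROX_NONE)
for c in cs:
    if cv2.contourArea(c)<60: continue
    (u,v),wh,a=cv2.minAreaRect(c)
    m=np.zeros_like(dark);cv2.drawContours(m,[c],-1,1,-1);key=(m>0)&(V>90)
    vv,uu=np.nonzero(key)
    print('bezel',u,v,np.round(wh,1),round(a,1),'->',ray(s,u,v,.064).round(4),'key px',uu.mean(),vv.mean(),ray(s,uu.mean(),vv.mean(),.076).round(4),'depthpts',np.median(P[key],0).round(4),P[key][:,2].max().round(3))
    ext=P[key]; print('  x range',np.percentile(ext,[2,98],0).round(4).tolist())
# start button: depth points higher than 60mm near
m=(P[:,:,2]>.062)&(P[:,:,2]<.085);m[:, :160]=0;m[:,195:]=0;m[:172]=0;m[:198]&=True;m[205:]=0
vv,uu=np.nonzero(m);print('button',uu.mean(),vv.mean(),P[m].mean(0).round(4),np.ptp(P[m],0),ray(s,uu.mean(),vv.mean(),.072).round(4))
# scene cam cross check
t=dict(np.load('scene.npz'));Q=pts(t)
g=P[m].mean(0)
m2=(abs(Q[:,:,0]-g[0])<.03)&(abs(Q[:,:,1]-g[1])<.03)&(Q[:,:,2]>.065)&(Q[:,:,2]<.08);print('scene button',Q[m2].mean(0).round(4),np.ptp(Q[m2],0))
b=(abs(P[:,:,0]-g[0])<.06)&(abs(P[:,:,1]-g[1])<.06)&(P[:,:,2]>.04)&(P[:,:,2]<.056);print('box',P[b].mean(0).round(4))
cv2.imwrite('pics/crop.png',cv2.resize(s['img'][140:250,150:400,::-1],(800,352),interpolation=cv2.INTER_CUBIC))
E
```

```text
table z 0.0009019587033466392<stdin>:13: RuntimeWarning: Mean of empty slice.
  ret = ret.dtype.type(ret / rcount)
  return _methods._mean(a, axis=axis, dtype=dtype,
  ret = um.true_divide(
Traceback (most recent call last):
ValueError: zero-size array to reduction operation maximum which has no identity
```

```bash
cat > m.py <<'E'
from h import *
s=dict(np.load('top.npz'));P=pts(s);k=.64
V=s['img'].max(2)
dark=(V<70).astype(np.uint8);R=np.zeros_like(dark);R[int(275*k):int(365*k),int(395*k):int(590*k)]=1
R[:195,345:]=0
cs,_=cv2.findContours(dark*R,cv2.RETR_EXTERNAL,cv2.CHAIN_APPROX_NONE)
for c in cs:
    if cv2.contourArea(c)<60: continue
    (u,v),wh,a=cv2.minAreaRect(c)
    m=np.zeros_like(dark);cv2.drawContours(m,[c],-1,1,-1);key=(m>0)&(V>85)
    print('bezel',round(u,1),round(v,1),np.round(wh,1),round(a,1),'->',ray(s,u,v,.064).round(4),key.sum())
    if key.sum()<20: continue
    vv,uu=np.nonzero(key)
    print('   key',ray(s,uu.mean(),vv.mean(),.076).round(4),'depth',np.median(P[key],0).round(4),np.percentile(P[key],[2,98],0).round(4).tolist())
m=(P[:,:,2]>.062)&(P[:,:,2]<.085);m[:, :160]=0;m[:,195:]=0;m[:172]=0;m[205:]=0
vv,uu=np.nonzero(m);g=P[m].mean(0);print('button',uu.mean(),vv.mean(),g.round(4),np.ptp(P[m],0),ray(s,uu.mean(),vv.mean(),.072).round(4))
t=dict(np.load('scene.npz'));Q=pts(t)
m2=(abs(Q[:,:,0]-g[0])<.03)&(abs(Q[:,:,1]-g[1])<.03)&(Q[:,:,2]>.065)&(Q[:,:,2]<.08);print('scene button',Q[m2].mean(0).round(4),np.ptp(Q[m2],0))
b=(abs(P[:,:,0]-g[0])<.06)&(abs(P[:,:,1]-g[1])<.06)&(P[:,:,2]>.04)&(P[:,:,2]<.056);print('box',P[b].mean(0).round(4))
cv2.imwrite('pics/crop.png',cv2.resize(s['img'][140:250,150:400,::-1],(800,352),interpolation=cv2.INTER_CUBIC))
E
python3 m.py
```

```text
bezel 278.8 229.9 [54.4  3.8] 8.1 -> [ 0.4986 -0.0912  0.064 ] 0
bezel 361.9 214.6 [18.4 17. ] 8.1 -> [ 0.5337 -0.2884  0.064 ] 0
bezel 330.3 209.9 [17.7 17.4] 6.3 -> [ 0.5453 -0.2142  0.064 ] 0
bezel 298.9 205.5 [16.9 35. ] 7.6 -> [ 0.5565 -0.14    0.064 ] 337
   key [ 0.5577 -0.1404  0.076 ] depth [ 0.5576 -0.1402  0.0774] [[0.5248, -0.1562, 0.0697], [0.591, -0.1242, 0.0867]]
bezel 267.7 201.0 [12.4 26.9] 8.1 -> [ 0.568 -0.066  0.064] 0
button 173.55238095238096 183.56190476190477 [0.6104 0.1581 0.0713] [0.03806355 0.03674169 0.01400012] [0.6102 0.158  0.072 ]
scene button [0.6134 0.1519 0.0699] [0.03715867 0.03643697 0.00894054]
box [0.6074 0.1563 0.0506]
```

View pics/crop.png

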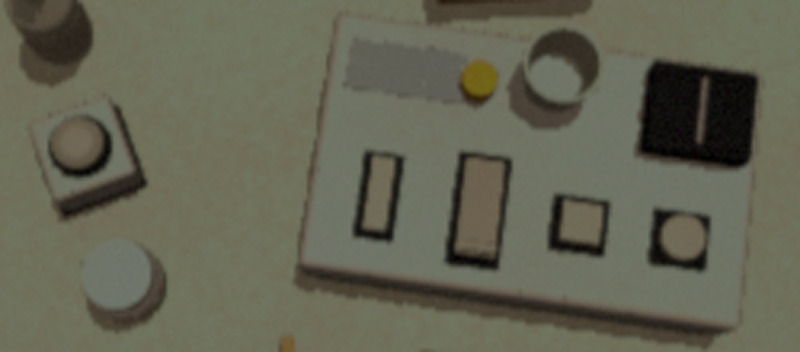

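The crop shows the rocker's rib line at its near end (475,245), the square key at (580,222), and the start button at (78,145). I'll work out the first move and check the clearance to the dark box on the right.

```bash
cat > go.py <<'E'
import sys
from h import *
from scipy.spatial.transform import Rotation as Ro
x,y,z,yaw=map(float,sys.argv[1:5]);st=sensors.get_state();R=Ro.from_rotvec(st['eef_rot']).as_matrix()
d=R.T@(np.array([x,y,z])-st['ee_pos']);cur=np.arctan2(R[1,0],R[0,0])
print('shift cm',(d*100).round(2),'turn',round(cur-yaw,3),'pos',st['ee_pos'].round(4),'F',st['ft_force'].round(2),'w',st['gripper_width'],'t',st['t'],'tilt',R[:,2].round(4))
E
python3 go.py 0.524 -0.135 0.195 -0.153
python3 - <<'E'
from h import *
P=pts(dict(np.load('top.npz')))
q=P[190:300,464:511].reshape(-1,3);q=q[q[:,2]>.03];print(np.percentile(q,[1,50,99],0).round(3))
E
```

```text
shift cm [ 4.736e+01 -3.878e+01 -3.000e-02] turn 0.406 pos [ 0.1625 -0.6289  0.1942] F [-0.53  0.76 -0.03] w 1.0021499632714688 t 0.1 tilt [-5.0e-04  1.4e-03 -1.0e+00]
[[ 0.355 -0.562  0.033]
 [ 0.455 -0.559  0.119]
 [ 0.548 -0.55   0.203]]
```

```bash
python3 -m jog '3.6 -2.9 -0.5 0 1;3.6 -2.9 -0.5 0 1;3.6 -2.9 0 0 1;3.6 -2.9 0 0 1;3.6 -2.9 0 0 1;3.6 -2.9 0 0 1;3.6 -2.9 0 0 1;3.6 -2.9 0 0 1;3.6 -2.9 0 0 1;3.6 -2.9 0 0 1'; python3 go.py 0.524 -0.135 0.125 -0.153
```

```text
t: 1.1
ee_pos: [0.4392, -0.2568, 0.2049]
eef_rot: [3.117, 0.396, -0.0]
ft_force: [0.6, -0.3, 0.2]
gripper_width: 0.005
finger_force: 0.0
shift cm [11.26 -9.67  7.99] turn 0.406 pos [ 0.4392 -0.2568  0.2049] F [ 0.56 -0.31  0.23] w 0.0047050175133123845 t 1.1 tilt [-2.e-04 -0.e+00 -1.e+00]
```

```bash
python3 -m jog '3 -2.5 0 0 1;3 -2.5 0 0 1;3 -2.5 1 0 1;2.1 -2 2 0 1;0 0 2 0.135 1;0 0 1.5 0.135 1;0 0 1.5 0.135 1;0 0 0 0 1;0 0 0 0 1;0 0 0 0 1'; python3 go.py 0.525 -0.135 0.085 -0.153; python3 - <<'E'
from h import *
s=snap('wrist');cv2.imwrite('pics/w1.png',s['img'][:,:,::-1])
t=snap('scene');cv2.imwrite('pics/s1.png',cv2.resize(t['img'][170:330,120:330,::-1],(787,600),interpolation=cv2.INTER_CUBIC))
E
```

```text
t: 2.1
ee_pos: [0.5228, -0.1389, 0.126]
eef_rot: [3.133, -0.234, 0.002]
ft_force: [0.3, -0.2, 0.3]
gripper_width: 0.002
finger_force: 0.0
shift cm [ 0.15 -0.41  4.1 ] turn 0.004 pos [ 0.5228 -0.1389  0.126 ] F [ 0.3  -0.19  0.3 ] w 0.00238788992671361 t 2.1 tilt [ 1.2e-03 -2.0e-04 -1.0e+00]
```

View pics/s1.png

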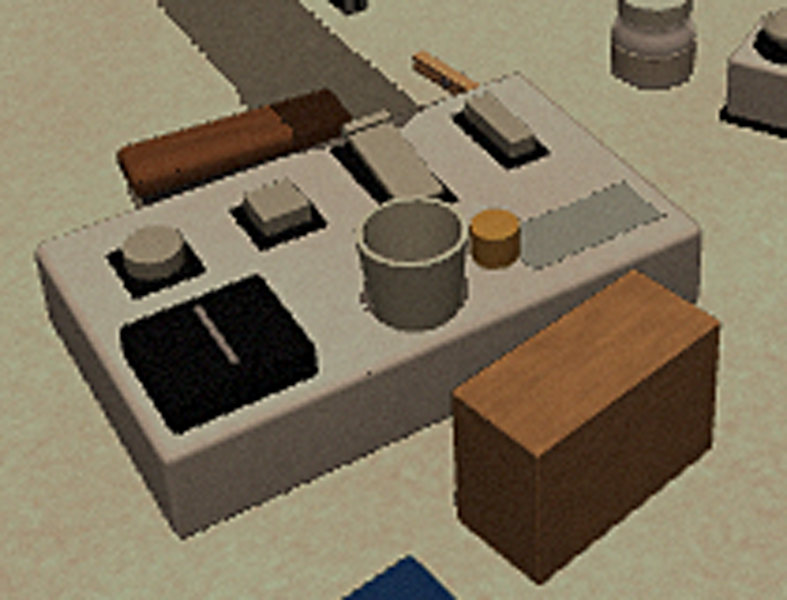

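View pics/w1.png

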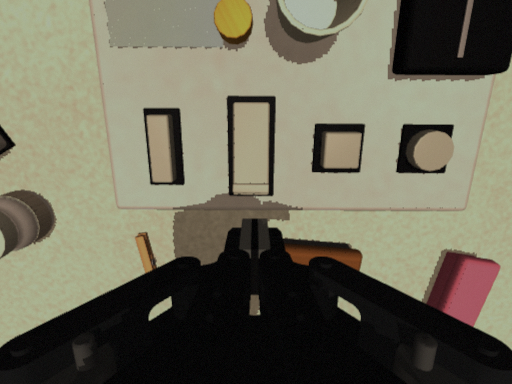

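The scene crop shows the rib up at (367,125) but no fingertip above it, only something dark at (350,5). The wrist view shows the tips at (256,225). I'll check by projecting the TCP and the rib into both views.

```bash
cat >> h.py <<'E'
def proj(s,p):
    f=s['img'].shape[0]/2/np.tan(np.radians(s['fov_y'])/2)
    c=s['pose'][:3,:3].T@(np.array(p)-s['pose'][:3,3]);return np.array([s['cx']+f*c[0]/-c[2],s['cy']-f*c[1]/-c[2]]).round(1)
E
python3 - <<'E'
from h import *
w=dict(np.load('wrist.npz'));t=dict(np.load('scene.npz'))
tcp=sensors.get_state()['ee_pos']
print('wristcam',w['pose'][:3,3].round(3),(-w['pose'][:3,2]).round(3))
for n,p in dict(tcp=tcp,rib=[.525,-.135,.085],sq=[.5453,-.2142,.076]).items():
    a=proj(t,p);print(n,'wrist',proj(w,p),'scene crop',((a-[120,170])*3.75).round(0))
Pw=pts(w);Pt=pts(t)
for n,u,v in [('rib',251,188),('sq',341,149),('tip',256,225),('tip2',256,240)]:
    print(n,'ray.085/.076',ray(w,u,v,.085).round(4),ray(w,u,v,.076).round(4),'depth',Pw[v,u].round(4))
for n,u,v in [('rib',367,125),('dark',348,4),('sq',280,195)]:
    uu,vv=int(120+u/3.75),int(170+v/3.75);print(n,'scene depth',Pt[vv,uu].round(4))
E
```

```text
wristcam [ 0.589 -0.15   0.305] [-0.264  0.039 -0.964]
tcp wrist [252.9 209.3] scene crop [356.  57.]
rib wrist [248.  189.9] scene crop [368. 114.]
sq wrist [340.1 149.6] scene crop [279. 194.]
rib ray.085/.076 [ 0.5263 -0.1377  0.085 ] [ 0.5237 -0.1372  0.076 ] depth [ 0.5261 -0.1377  0.0843]
sq ray.085/.076 [ 0.5474 -0.2124  0.085 ] [ 0.5457 -0.2149  0.076 ] depth [ 0.5458 -0.2149  0.0763]
tip ray.085/.076 [ 0.4934 -0.137   0.085 ] [ 0.4895 -0.1365  0.076 ] depth [ 0.5327 -0.1422  0.1756]
tip2 ray.085/.076 [ 0.4796 -0.135   0.085 ] [ 0.4751 -0.1344  0.076 ] depth [ 0.5329 -0.1421  0.1922]
rib scene depth [ 0.529  -0.1411  0.0826]
dark scene depth [ 0.5312 -0.1487  0.1701]
sq scene depth [ 0.5448 -0.2148  0.0756]
```

Both cameras put the real fingertips near z = 0.17, about 42 mm above the reported TCP height. The key positions agree in all views. I'll descend carefully and watch the force.

```bash
python3 -m jog '0.2 -0.2 0 0 1;0 0 0.5 0 1;0 0 0.5 0 1;0 0 0.5 0 1;0 0 0.5 0 1;0 0 0.5 0 1;0 0 0.5 0 1;0 0 0 0 1;0 0 0 0 1;0 0 0 0 1'; python3 go.py 0.525 -0.137 0.085 -0.153; python3 - <<'E'
from h import *
t=snap('scene');Q=pts(t);e=sensors.get_state()['ee_pos']
m=(abs(Q[:,:,0]-e[0])<.03)&(abs(Q[:,:,1]-e[1])<.03)&(t['img'].max(2)<60)&(Q[:,:,2]>.09)
print('lowest finger pts',np.sort(Q[m][:,2])[:8].round(4), m.sum())
E
```

```text
t: 3.2
ee_pos: [0.5248, -0.1371, 0.0953]
eef_rot: [3.132, -0.239, 0.001]
ft_force: [-0.6, 1.2, -0.8]
gripper_width: -0.002
finger_force: 0.0
shift cm [ 0.02 -0.01  1.03] turn 0.001 pos [ 0.5248 -0.1371  0.0953] F [-0.62  1.16 -0.82] w -0.002173400188568719 t 3.2 tilt [ 4.e-04 -0.e+00 -1.e+00]
lowest finger pts [0.1308 0.1327 0.1335 0.1337 0.1348 0.1353 0.1356 0.1357] 1499
```

```bash
python3 -m jog '0 0 0.3 0 1;0 0 0.3 0 1;0 0 0.3 0 1;0 0 0.3 0 1;0 0 0.3 0 1;0 0 0.3 0 1;0 0 0.2 0 1;0 0 0 0 1;0 0 0 0 1;0 0 0 0 1'; python3 go.py 0.525 -0.137 0.072 -0.153; python3 - <<'E'
from h import *
t=snap('scene');Q=pts(t);e=sensors.get_state()['ee_pos']
m=(abs(Q[:,:,0]-e[0])<.03)&(abs(Q[:,:,1]-e[1])<.03)&(t['img'].max(2)<60)&(Q[:,:,2]>.09)
print('lowest finger pts',np.sort(Q[m][:,2])[:8].round(4), m.sum())
cv2.imwrite('pics/s2.png',cv2.resize(t['img'][150:310,140:350,::-1],(787,600),interpolation=cv2.INTER_CUBIC))
E
```

```text
t: 4.25
ee_pos: [0.5247, -0.1371, 0.0752]
eef_rot: [3.132, -0.239, 0.0]
ft_force: [-1.2, -0.7, 0.1]
gripper_width: 0.0
finger_force: 0.0
shift cm [ 0.03 -0.01  0.32] turn 0.001 pos [ 0.5247 -0.1371  0.0752] F [-1.15 -0.65  0.13] w 0.00031915774054241193 t 4.25 tilt [ 3.e-04 -1.e-04 -1.e+00]
lowest finger pts [0.1136 0.1136 0.115  0.1152 0.1154 0.1157 0.1166 0.1172] 1411
```

View pics/s2.png

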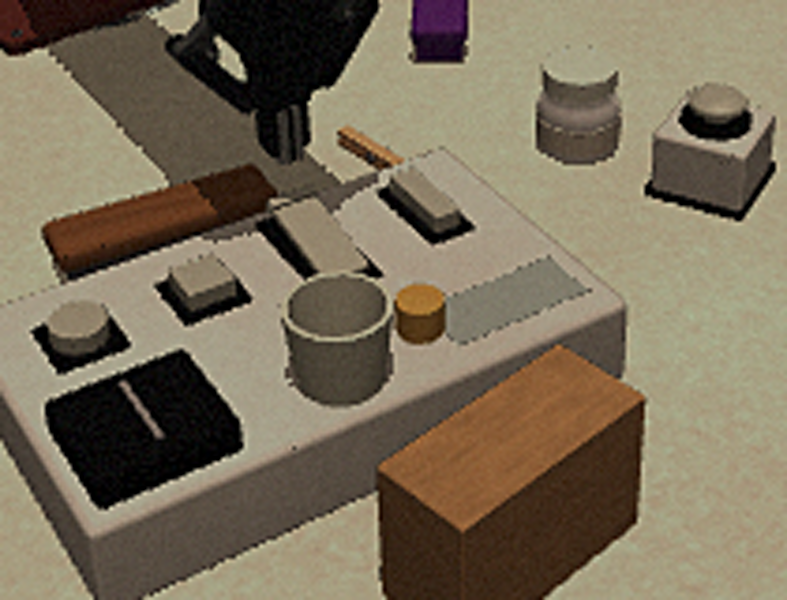

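The picture shows the closed tips at (290,155), still about 28 mm above the rib at (285,203), and no contact. The real tip is about 38 mm above the reported TCP, so contact should come near TCP z = 0.047. I'll continue.

```bash
python3 -m jog '0 0 0.4 0 1;0 0 0.4 0 1;0 0 0.4 0 1;0 0 0.4 0 1;0 0 0.4 0 1;0 0 0.3 0 1;0 0 0.3 0 1;0 0 0.2 0 1;0 0 0.2 0 1;0 0 0 0 1'; python3 go.py 0.525 -0.137 0.033 -0.153; python3 -m jog '0 0 0.2 0 1;0 0 0.2 0 1;0 0 0 0 1;0 0 0 0 1;0 0 0 0 1;0 0 0 0 1;0 0 0 0 1;0 0 0 0 1;0 0 0 0 1;0 0 0 0 1'
```

```text
t: 5.3
ee_pos: [0.5245, -0.1371, 0.0448]
eef_rot: [-3.132, 0.239, 0.0]
ft_force: [0.3, 1.0, 0.7]
gripper_width: 0.003
finger_force: 0.0
shift cm [ 0.05 -0.02  1.18] turn 0.001 pos [ 0.5245 -0.1371  0.0448] F [0.3  1.   0.72] w 0.0029921796243481355 t 5.3 tilt [-2.e-04  1.e-04 -1.e+00]
t: 6.3
ee_pos: [0.5246, -0.1371, 0.0411]
eef_rot: [-3.132, 0.239, -0.0]
ft_force: [-0.1, 0.5, -0.0]
gripper_width: 0.002
finger_force: 0.0
```

```bash
python3 -m jog '0 0 0.2 0 1;0 0 0.2 0 1;0 0 0.2 0 1;0 0 0 0 1;0 0 0 0 1;0 0 0 0 1;0 0 0 0 1;0 0 0 0 1;0 0 0 0 1;0 0 0 0 1'; cat > look.py <<'E'
from h import *
t=snap('scene');Q=pts(t);e=sensors.get_state()['ee_pos']
m=(abs(Q[:,:,0]-e[0])<.03)&(abs(Q[:,:,1]-e[1])<.03)&(t['img'].max(2)<60)&(Q[:,:,2]>.07)
print('lowest finger pts',np.sort(Q[m][:,2])[:12].round(4))
w=snap('wrist');P=pts(w)
m=(abs(P[:,:,0]-e[0])<.03)&(abs(P[:,:,1]-e[1])<.03)&(w['img'].max(2)<60)&(P[:,:,2]>.07)
print('wrist',P[m][np.argsort(P[m][:,2])][:300:30].round(4))
cv2.imwrite('pics/s3.png',np.vstack([cv2.resize(t['img'][180:260,190:290,::-1],(500,400),interpolation=cv2.INTER_CUBIC),cv2.resize(w['img'][90:250,156:356,::-1],(250,200))[:, :].repeat(2,1)]))
E
python3 look.py
```

```text
t: 7.3
ee_pos: [0.5244, -0.1371, 0.0361]
eef_rot: [3.132, -0.239, -0.0]
ft_force: [-8.2, 1.8, 17.1]
gripper_width: -0.001
finger_force: 8.2
lowest finger pts [0.0703 0.0704 0.0705 0.0711 0.0711 0.0713 0.0718 0.0731 0.074  0.0749
 0.0751 0.0751]
wrist [[ 0.5242 -0.122   0.0703]
 [ 0.5339 -0.1442  0.078 ]
 [ 0.5336 -0.1451  0.0791]
 [ 0.5338 -0.143   0.0801]
 [ 0.5317 -0.1291  0.0808]
 [ 0.5358 -0.135   0.0819]
 [ 0.5351 -0.1375  0.0826]
 [ 0.5326 -0.1268  0.0833]
 [ 0.5322 -0.1278  0.084 ]
 [ 0.5292 -0.1463  0.0846]]
```

View pics/s3.png

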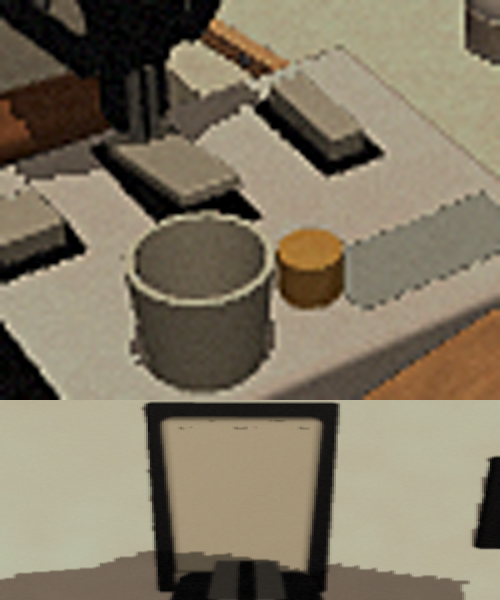

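The far end of the rocker now stands up and the rib end is at its stop, with 17 N of force. I'll lift, check the tilt, and go over the square key.

```bash
python3 -m jog '0 0 -2 0 1;0 0 -2 0 1;0 0 -0.5 0 1;1.6 2 0 0 1;1.6 2 0 0 1;0 2 0 0 1;0 1.4 0 0 1;0 0 0 0 1;0 0 0 0 1;0 0 0 0 1'; python3 go.py 0.5457 -0.2146 0.040 -0.153; python3 - <<'E'
from h import *
w=snap('wrist');P=pts(w);c=np.array([.5565,-.140]);ex=np.array([.988,-.152]);ey=np.array([.152,.988])
d=P[:,:,:2]-c;a=d@ex;b=d@ey
m=(abs(a)<.026)&(abs(b)<.01)&(P[:,:,2]>.06)&(P[:,:,2]<.095);print(m.sum(),'rocker slope (on=+0.2)',np.polyfit(a[m],P[m][:,2],1))
for n,k in [('sq',-.075),('rd',-.15),('lg',.075)]:
    m=(abs(a)<.008)&(abs(b-k)<.006);print(n,m.sum(),np.median(P[m][:,2]))
E
```

```text
t: 8.4
ee_pos: [0.5452, -0.2136, 0.08]
eef_rot: [-3.132, 0.237, -0.0]
ft_force: [-0.8, 0.2, 0.2]
gripper_width: -0.004
finger_force: 0.0
shift cm [0.07 0.09 4.  ] turn 0.002 pos [ 0.5452 -0.2136  0.08  ] F [-0.8   0.18  0.2 ] w -0.004030744454337536 t 8.4 tilt [ 1.e-04  6.e-04 -1.e+00]
1904 rocker slope (on=+0.2) [0.20277087 0.07612828]
sq 1158 0.15397038426019155
rd 378 0.0758921662047938
lg 357 0.07586618307680634
```

Rocker tilt is 0.20, so it is on. Now the square key.

```bash
python3 -m jog '0 0.1 0.6 0 1;0 0 0.6 0 1;0 0 0.6 0 1;0 0 0.6 0 1;0 0 0.5 0 1;0 0 0.4 0 1;0 0 0.3 0 1;0 0 0.2 0 1;0 0 0.2 0 1;0 0 0 0 1'; python3 -m jog '0 0 0.2 0 1;0 0 0.1 0 1;0 0 0.1 0 1;0 0 0.1 0 1;0 0 0 0 1;0 0 0 0 1;0 0 0 0 1;0 0 0 0 1;0 0 0 0 1;0 0 0 0 1'; python3 go.py 0.5457 -0.2146 0.032 -0.153
```

```text
t: 9.45
ee_pos: [0.5449, -0.2161, 0.04]
eef_rot: [-3.132, 0.239, -0.0]
ft_force: [-0.2, 0.2, 1.0]
gripper_width: 0.002
finger_force: 0.0
t: 10.45
ee_pos: [0.5448, -0.2161, 0.035]
eef_rot: [-3.132, 0.239, 0.0]
ft_force: [0.6, -0.4, 0.8]
gripper_width: 0.001
finger_force: 0.5
shift cm [ 0.06 -0.16  0.3 ] turn 0.001 pos [ 0.5448 -0.2161  0.035 ] F [ 0.64 -0.41  0.78] w 0.0007289384407112795 t 10.45 tilt [-1.e-04  0.e+00 -1.e+00]
```

```bash
python3 -m jog '0 0 0.1 0 1;0 0 0.1 0 1;0 0 0.1 0 1;0 0 0 0 1;0 0 0 0 1;0 0 0 0 1;0 0 0 0 1;0 0 0 0 1;0 0 0 0 1;0 0 0 0 1'; python3 -m jog '0 0 0.1 0 1;0 0 0.1 0 1;0 0 0 0 1;0 0 0 0 1;0 0 0 0 1;0 0 0 0 1;0 0 0 0 1;0 0 0 0 1;0 0 0 0 1;0 0 0 0 1'
```

```text
t: 11.45
ee_pos: [0.5447, -0.216, 0.0319]
eef_rot: [-3.132, 0.239, 0.001]
ft_force: [0.1, -0.2, 0.7]
gripper_width: -0.0
finger_force: 0.1
t: 12.45
ee_pos: [0.5448, -0.2161, 0.0317]
eef_rot: [3.132, -0.239, -0.0]
ft_force: [-7.5, 2.8, 17.0]
gripper_width: -0.002
finger_force: 8.8
```

```bash
python3 -m jog '0 0 -3 0 1;0 0 -3 0 1;0 0 -1 0 1;0 -4 0 0 1;0 -4 0 0 1;0 -4 0 0 1;0 -4 0 0 1;0 0 0 0 1;0 0 0 0 1;0 0 0 0 1'; cat > chk.py <<'E'
from h import *
w=snap('wrist');P=pts(w);c=np.array([.5565,-.140]);ex=np.array([.988,-.152]);ey=np.array([.152,.988])
d=P[:,:,:2]-c;a=d@ex;b=d@ey
m=(abs(a)<.026)&(abs(b)<.01)&(P[:,:,2]>.06)&(P[:,:,2]<.095);print(m.sum(),'slope',np.polyfit(a[m],P[m][:,2],1))
for n,k in [('sq',-.075),('rd',-.15),('lg',.075)]:
    m=(abs(a)<.008)&(abs(b-k)<.006);print(n,m.sum(),np.median(P[m][:,2]) if m.any() else 0)
E
python3 chk.py; python3 go.py .611 .157 .10 -.153
```

```text
t: 13.45
ee_pos: [0.5687, -0.0593, 0.0996]
eef_rot: [3.132, -0.241, -0.001]
ft_force: [-0.1, 0.5, 1.1]
gripper_width: 0.001
finger_force: 0.0
1629 slope [0.18947629 0.07585709]
sq 290 0.06784864818671021
rd 0 0
lg 933 0.16053061292930898
shift cm [  0.85 -22.05  -0.05] turn -0.001 pos [ 0.5687 -0.0596  0.0996] F [0.77 0.21 0.18] w -0.0017242186424891279 t 13.5 tilt [-7.e-04 -5.e-04 -1.e+00]
```

The square key is in: its top dropped 8 mm to 0.068. Now the start button.

```bash
python3 -m jog '0 -4 0 0 1;0 -4 0 0 1;0 -4 0 0 1;0 -4 0 0 1;0 -2 0 0 1;0 0 0 0 1;0 0 0 0 1;0 0 0 0 1;0 0 0 0 1;0 0 0 0 1'; python3 - <<'E'
from h import *
w=snap('wrist');P=pts(w)
m=(abs(P[:,:,0]-.611)<.04)&(abs(P[:,:,1]-.157)<.04)&(P[:,:,2]>.066)&(P[:,:,2]<.078)
q=P[m];print(m.sum(),q.mean(0).round(4),q.min(0).round(4),q.max(0).round(4))
m=(abs(P[:,:,0]-.611)<.06)&(abs(P[:,:,1]-.157)<.06)&(P[:,:,2]>.045)&(P[:,:,2]<.053)
r=cv2.minAreaRect((P[m][:,:2]*1000).astype(np.float32));print('box',r)
cv2.imwrite('pics/w2.png',w['img'][:,:,::-1])
E
python3 go.py .611 .157 .036 -.153
```

```text
t: 14.5
ee_pos: [0.5965, 0.1187, 0.1001]
eef_rot: [3.132, -0.242, 0.0]
ft_force: [-0.6, -0.6, 0.3]
gripper_width: 0.0
finger_force: 0.0
1892 [0.6107 0.1561 0.0705] [0.59   0.1373 0.066 ] [0.629  0.1767 0.0738]
box ((609.216552734375, 157.03172302246094), (66.03511810302734, 66.21995544433594), 20.710153579711914)
shift cm [ 0.85 -3.98  6.41] turn -0.001 pos [0.5965 0.119  0.1001] F [ 0.29  0.64 -0.81] w 0.0023529296768797885 t 14.55 tilt [ 1.e-04 -2.e-04 -1.e+00]
```

View pics/w2.png

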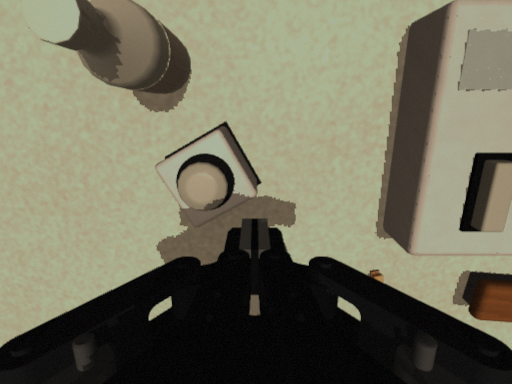

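The wrist view shows the mushroom button at (203,185), with its centre near (0.610, 0.157). The gripper's path is clear of the bottle and the jar. Next I move above it and come down to just above contact.

```bash
python3 -m jog '0.4 -2 0 0 1;0.4 -2 0 0 1;0 0 1 0 1;0 0 1 0 1;0 0 1 0 1;0 0 1 0 1;0 0 1 0 1;0 0 0.8 0 1;0 0 0 0 1;0 0 0 0 1'; python3 go.py .610 .157 .0285 -.153
```

```text
t: 15.55
ee_pos: [0.6104, 0.1583, 0.042]
eef_rot: [-3.132, 0.239, 0.0]
ft_force: [-0.3, -0.1, 0.0]
gripper_width: 0.0
finger_force: 0.0
shift cm [-0.02  0.14  1.35] turn 0.001 pos [0.6104 0.1583 0.042 ] F [-0.32 -0.11  0.02] w 0.0003127365113638829 t 15.55 tilt [-1.e-04  2.e-04 -1.e+00]
```

```bash
python3 -m jog '0 0.1 0.2 0 1;0 0 0.2 0 1;0 0 0.2 0 1;0 0 0.1 0 1;0 0 0.1 0 1;0 0 0.1 0 1;0 0 0 0 1;0 0 0 0 1;0 0 0 0 1;0 0 0 0 1'; python3 -m jog '0 0 0.1 0 1;0 0 0.1 0 1;0 0 0.1 0 1;0 0 0 0 1;0 0 0 0 1;0 0 0 0 1;0 0 0 0 1;0 0 0 0 1;0 0 0 0 1;0 0 0 0 1'
```

```text
t: 16.55
ee_pos: [0.6104, 0.1573, 0.0332]
eef_rot: [-3.132, 0.239, -0.0]
ft_force: [1.1, -0.6, 2.2]
gripper_width: -0.001
finger_force: 1.3
t: 17.55
ee_pos: [0.6103, 0.1573, 0.0301]
eef_rot: [-3.132, 0.239, -0.0]
ft_force: [0.5, -1.4, 4.0]
gripper_width: -0.003
finger_force: 2.0
```

```bash
python3 -m jog '0 0 0.1 0 1;0 0 0.05 0 1;0 0 0 0 1;0 0 0 0 1;0 0 0 0 1;0 0 0 0 1;0 0 0 0 1;0 0 0 0 1;0 0 0 0 1;0 0 0 0 1'
```

```text
t: 18.55
ee_pos: [0.6104, 0.1573, 0.0289]
eef_rot: [-3.132, 0.239, -0.001]
ft_force: [-0.4, -1.0, 6.4]
gripper_width: -0.0
finger_force: 3.6
```

```bash
python3 -m jog '0 0 0.03 0 1;0 0 0 0 1;0 0 0 0 1;0 0 0 0 1;0 0 0 0 1;0 0 0 0 1;0 0 0 0 1;0 0 0 0 1;0 0 0 0 1;0 0 0 0 1'; python3 - <<'E'
from h import *
w=snap('wrist');P=pts(w)
m=(abs(P[:,:,0]-.61)<.022)&(abs(P[:,:,1]-.157)<.022)&(P[:,:,2]>.055)&(P[:,:,2]<.075)&(w['img'].max(2)>80)
print('button z',m.sum(),np.percentile(P[m][:,2],[50,90,97]) if m.any() else 0)
t=snap('top');Q=pts(t)
for n,X in(('w',P),('top',Q)):
    m=(abs(X[:,:,0]-.611)<.06)&(abs(X[:,:,1]-.157)<.06)&(X[:,:,2]>.045)&(X[:,:,2]<.053)
    if m.sum()>5: print(n,m.sum(),cv2.minAreaRect((X[m][:,:2]*1000).astype(np.float32)))
cv2.imwrite('pics/t9.png',np.hstack([w['img'],t['img'][:,100:388]])[:,:,::-1])
E
```

```text
t: 19.55
ee_pos: [0.6104, 0.1573, 0.0289]
eef_rot: [3.132, -0.239, 0.001]
ft_force: [-1.2, -2.4, 9.1]
gripper_width: -0.002
finger_force: 4.7
button z 1116 [0.06284387 0.06466628 0.06514442]
w 4917 ((609.918212890625, 156.98255920410156), (65.28242492675781, 65.18791198730469), 20.65485191345215)
```

View pics/t9.png

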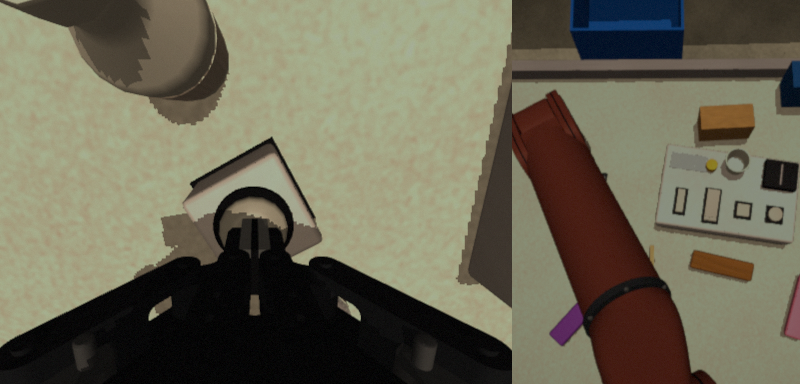

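The tips hold the mushroom down at (256,225), with its top at 65 mm (the bottom stop) and 9 N of force. The start box, bottle, cup, tokens, brush and peg are where they were. I'm handing it in.

```bash
python3 -c "
from bench import arm
print(arm.finish_job())"
```

```text
the job is handed in; nothing more can be done
None
```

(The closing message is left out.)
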